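# Line up the calibration flasks by size

## Task

Get the calibration flasks ready for the spectrometer: stand the four white flasks upright on the four black pads of the tray, one in the middle of each pad, in order of size, with the smallest on the pad next to the glass beaker and the largest on the pad next to the white jar. Set each flask down rather than dropping it, do not tip any over, and leave the beaker and the jar where they are.

Things in the scene. Friction and masses are not known exactly. Their poses are not given: they have to be found in the camera images.
- flask_10: The smallest of four loose white plastic volumetric flasks of one shape: round bulb, thin neck, blue screw cap. 90 mm tall in all, bulb 30 mm across, neck 12 mm, cap 20 mm across and the top 20 mm tall: grip it by the cap from above. Stands upright on the bench at the start; origin at the centre of its flat underside, z up along the neck. Flasks weigh under 0.2 kg.
- flask_25: The second smallest of four loose white plastic volumetric flasks of one shape: round bulb, thin neck, blue screw cap. 110 mm tall in all, bulb 40 mm across, neck 12 mm, cap 22 mm across and the top 20 mm tall: grip it by the cap from above. Stands upright on the bench at the start; origin at the centre of its flat underside, z up along the neck. Flasks weigh under 0.2 kg.
- flask_50: The second largest of four loose white plastic volumetric flasks of one shape: round bulb, thin neck, blue screw cap. 140 mm tall in all, bulb 50 mm across, neck 14 mm, cap 24 mm across and the top 20 mm tall: grip it by the cap from above. Stands upright on the bench at the start; origin at the centre of its flat underside, z up along the neck. Flasks weigh under 0.2 kg.
- flask_100: The largest of four loose white plastic volumetric flasks of one shape: round bulb, thin neck, blue screw cap. 170 mm tall in all, bulb 60 mm across, neck 16 mm, cap 26 mm across and the top 20 mm tall: grip it by the cap from above. Stands upright on the bench at the start; origin at the centre of its flat underside, z up along the neck. Flasks weigh under 0.2 kg.
- pad1: Black round rubber pad, fixed, 64 mm across and 2 mm thick, one of four alike in a straight row (pad1, pad2, pad3, pad4 in that order) 85 mm apart, on a low fixed grey tray (90 x 500 x 6 mm). Origin at the centre of its underside, 6 mm above the bench; its top is 8 mm above the bench. x across the row, y along the row from pad1 towards pad4.
- pad2: Black round rubber pad, fixed, 64 mm across and 2 mm thick, one of four alike in a straight row (pad1, pad2, pad3, pad4 in that order) 85 mm apart, on a low fixed grey tray (90 x 500 x 6 mm). Origin at the centre of its underside, 6 mm above the bench; its top is 8 mm above the bench. x across the row, y along the row from pad1 towards pad4.
- pad3: Black round rubber pad, fixed, 64 mm across and 2 mm thick, one of four alike in a straight row (pad1, pad2, pad3, pad4 in that order) 85 mm apart, on a low fixed grey tray (90 x 500 x 6 mm). Origin at the centre of its underside, 6 mm above the bench; its top is 8 mm above the bench. x across the row, y along the row from pad1 towards pad4.
- pad4: Black round rubber pad, fixed, 64 mm across and 2 mm thick, one of four alike in a straight row (pad1, pad2, pad3, pad4 in that order) 85 mm apart, on a low fixed grey tray (90 x 500 x 6 mm). Origin at the centre of its underside, 6 mm above the bench; its top is 8 mm above the bench. x across the row, y along the row from pad1 towards pad4.
- beaker: Loose empty open clear-glass beaker, 60 mm across, 80 mm tall, standing on the tray about 90 mm beyond one end pad (pad1 or pad4, it varies). Origin at the centre of its underside. Leave it in place.
- jar: Loose squat white jar with a white lid, 58 mm across, 65 mm tall, standing on the tray about 90 mm beyond the other end pad. Origin at the centre of its underside. Leave it in place.
Not all that is in view belongs to the job. What is shaped like the flask_25 but green, purple or yellow is not meant.

How it is judged:
By the outcome, as a careful person would: the job done as asked, in the order asked, and still so for the second after the job is handed in, with the robot touching nothing.
It also fails if it takes over 106 s, if anything falls off the work surface, if the arm or the gripper's body presses on something with over 40 N, if the wrist force passes 120 N, or if a joint passes its speed limit or range.

## Robot

A 6-joint arm with a two-finger parallel gripper is mounted at the origin on the work surface. World frame = base frame: x ahead of the robot, y to its left, z up, the work surface at z = 0. Lengths are in m, angles in degrees, forces in N, time in s.
With the tool pointing down it reaches from about 0.3 to 0.775 m from the base axis. Payload 14.6 kg.
Tool frame: the origin (TCP) lies midway between the tips of the shut fingers; the grasp point (between the pads) lies 19 mm behind it; x points along the fingers, y is the direction in which the jaws open and shut, and the axes are right-handed (so a half turn about x gives the same grasp; the last joint's range is limited). The gripper opens to 85 mm and grips with 20 to 120 N. Pads are 22 mm wide; open, the fingers measure 114 mm over their backs; the gripper's body (76 mm by 85 mm) begins 54 mm behind the grasp point. The pads swing forward as they close: fully open they stand 13 mm farther back than shut.
Start: joints at [-70.737, 17.183, 87.147, -0, 75.671, -3.816], TCP at [0.216, -0.506, 0.208] pointing down, gripper open.
Joint ranges: [-173.82, 173.82], [-45.26, 126.66], [13.44, 144.39], [-59.66, 239.66], [0, 175.72], [-146.38, 146.38]. Speed limits (degrees/s): [127.2, 127.2, 147.25, 180, 180, 180].

## Interface

Orientations are given as a 3x3 rotation matrix whose columns are the frame's x, y, z axes.
In Python, from workcell import robot gives the robot as it stands. The module is installed in compiled form; this text tells all that it offers.
- The arm moves only by the tool carry_out, never from a script. Its argument "increments" is one flat list of numbers, 5 for each row, row after row: the shift along the tool's x, y, z in m, then the turn about the tool's x in rad, then the opening in per cent of the stroke, from 0 (shut) to 100 (fully open). A call has 1 to 8 rows; each row is the pose to reach, as a shift and turn from the pose commanded when the call began, along the tool's axes at that moment; what a row does not reach only later rows make up. A row lasts 1/12 s, in which the tool goes at most 41.7 mm and 7.16 degrees, less where a joint would pass 70% of its speed; a pose out of reach is approached as far as the arm can. A call with a gripper value outside its range is refused whole. The fingers move at their own pace and stop on an object; "squeeze" is the grip in N (left out, the last holds). Time passes only in rows, so rows that repeat a pose let the fingers close. It gives the time, the measured TCP pose, the force and the opening at its end, in the units of the state.
- robot.read_state(): the state, without advancing time (a new reading comes with each control period).
- robot.get_image(name): name is "scene" or "side" or "wrist"; returns the picture (400x640x3 uint8, red, green, blue); there is no depth.
- robot.camera_params(name): a dict with "intrinsics" (3x3 intrinsics, pixels), "k1" (the pictures are not rectified: a ray, as slopes to the right and down, at radius r is drawn at 1 + k1 r^2 times it, then the intrinsics apply), "R" (3x3) and "t" (3): a world point X has camera coordinates R X + t; the wrist camera has in their place "T_tool_cam" (4x4, takes a point from camera to tool coordinates, whose origin is the TCP and whose axes are the tool frame's). Camera axes: x right, y down, z forward; pixel columns grow to the right and rows downward; lengths in m; the calibration is good to about 2 mm. A picture is of the moment at which its call begins: read the wrist's pose just before it. camera_params takes no time and is no camera call.
- robot.sign_off(): hands the job in, once; it reports no verdict.
The state is a dict: "time": time; "joint_pos": joint angles; "dq": joint speeds; "joint_torque": joint torques, N m; "ee_pos": TCP position; "eef_rot": TCP orientation; "ft_force": force on the tool from outside, world axes, zero at the start; "torque": the same for the moment, N m; "grip_width": finger opening in m.
Only numpy, scipy, OpenCV 4.12 (cv2) and the standard library are available. Lean on these libraries where they do the work, as an engineer would, in place of code of your own. Each camera call takes 0.05 s, during which the arm holds its last target.

## Working session

There is one attempt and no reset: what is moved stays moved. The work goes in short steps, Python scripts to look and compute and a tool call to move; the robot and the scene stay as the last step left them, time stands still between calls to the robot, and variables do not carry over. Pictures are saved under pics/ and viewed, and the job is handed in when it is done.

Besides the shell and the picture viewer there is one more tool, called after "Request:" as a command line: name --argument value ..., lists and objects as JSON in quotes. carry_out: Moves the arm, as the interface text tells. Its arguments: {"type":"object","properties":{"increments":{"type":"array","items":{"type":"number"}},"squeeze":{"type":"number"}},"required":["increments"]}

```bash
mkdir -p pics; python3 - <<'E'
from workcell import robot
import cv2,numpy as np
np.set_printoptions(precision=4,suppress=True)
s=robot.read_state();print(s)
for n in ["scene","side","wrist"]:
    im=robot.get_image(n);cv2.imwrite(f"pics/{n}0.png",im[:,:,::-1]);print(n,robot.camera_params(n))
E
```

```text
{'time': 0.0, 'joint_pos': array([-70.7385,  17.2166,  87.1799,   0.0018,  75.6716,  -3.815 ]), 'dq': array([ 0.0258, -0.0009, -0.0689, -0.0394, -0.0582, -0.0346]), 'joint_torque': array([ -0.0001, -54.3502, -36.1792,  -0.    ,   0.0041,   0.    ]), 'ee_pos': array([ 0.2155, -0.5057,  0.2078]), 'eef_rot': array([[-0.0004,  0.392 , -0.92  ],
       [ 0.0011, -0.92  , -0.392 ],
       [-1.    , -0.0012, -0.0001]]), 'ft_force': array([ 0.148 , -0.4915, -0.1362]), 'torque': array([-0.0039, -0.0524, -0.0178]), 'grip_width': 0.08538878400467169}
scene {'intrinsics': array([[417.7667,   0.    , 320.43  ],
       [  0.    , 417.7667, 199.6993],
       [  0.    ,   0.    ,   1.    ]]), 'k1': -0.07647066559039604, 'R': array([[ 0.3677,  0.9299,  0.0131],
       [ 0.6797, -0.2591, -0.6862],
       [-0.6346,  0.2612, -0.7273]]), 't': array([-0.2538, -0.3364,  1.3349])}
side {'intrinsics': array([[462.5283,   0.    , 315.7311],
       [  0.    , 462.5283, 206.1123],
       [  0.    ,   0.    ,   1.    ]]), 'k1': 0.023769346368307773, 'R': array([[-0.8425, -0.5386,  0.0058],
       [-0.3262,  0.5016, -0.8012],
       [ 0.4286, -0.6769, -0.5984]]), 't': array([0.4811, 0.1977, 0.7873])}
wrist {'intrinsics': array([[350.9552,   0.    , 322.9298],
       [  0.    , 350.9552, 195.3675],
       [  0.    ,   0.    ,   1.    ]]), 'k1': -0.07185198656330827, 'T_tool_cam': array([[ 0.0003, -0.318 ,  0.9481, -0.1654],
       [ 1.    ,  0.0002, -0.0003,  0.0004],
       [-0.0001,  0.9481,  0.318 , -0.0821],
       [ 0.    ,  0.    ,  0.    ,  1.    ]])}
```

View pics/scene0.png

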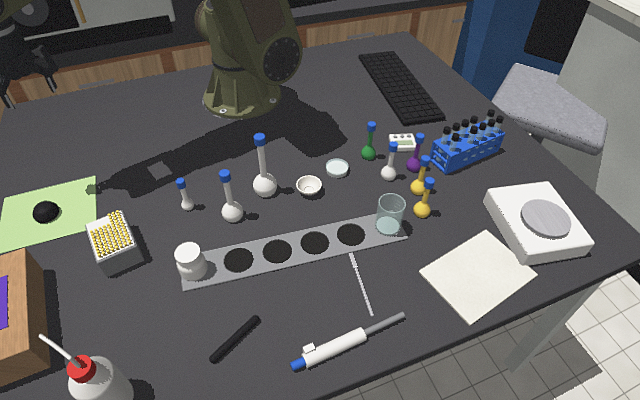

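View pics/side0.png

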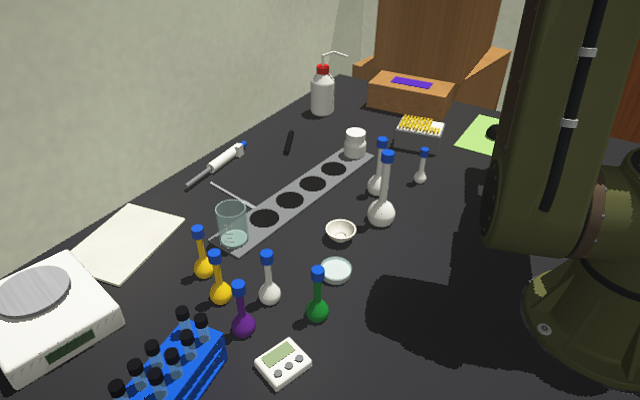

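View pics/wrist0.png

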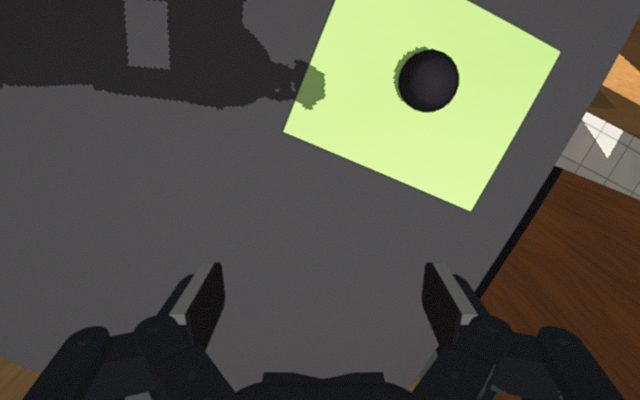

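Scene view: there are white flasks with caps at (181,183), (225,176), (260,139) and (392,147). The jar is at the left end of the tray (190,260) and the beaker at the right end (390,215). The green, purple and yellow flasks at (370,140), (415,150), (421,180) and (424,200) are decoys. Next I'll measure the caps and pads.

```bash
cat > h.py <<'E'
import numpy as np,cv2
from workcell import robot
np.set_printoptions(precision=4,suppress=True)
P={n:robot.camera_params(n) for n in("scene","side","wrist")}
def proj(n,X,ee=None,rot=None):
    p=P[n];X=np.atleast_2d(X)
    if n=="wrist":
        T=p["T_tool_cam"];Xt=(X-ee)@rot;Xc=(Xt-T[:3,3])@T[:3,:3]
    else: Xc=X@p["R"].T+p["t"]
    s=Xc[:,:2]/Xc[:,2:];s=s*(1+p["k1"]*(s**2).sum(1,keepdims=True))
    K=p["intrinsics"];return s*[K[0,0],K[1,1]]+K[:2,2]
def ray(n,uv,ee=None,rot=None):
    p=P[n];K=p["intrinsics"];d=(np.array(uv,float)-K[:2,2])/[K[0,0],K[1,1]];s=d.copy()
    for _ in range(30): s=d/(1+p["k1"]*(s@s))
    v=np.array([s[0],s[1],1])
    if n=="wrist":
        T=p["T_tool_cam"];return ee+rot@T[:3,3],rot@(T[:3,:3]@v)
    return -p["R"].T@p["t"],p["R"].T@v
def atz(n,uv,z,ee=None,rot=None):
    o,v=ray(n,uv,ee,rot);return o+v*(z-o[2])/v[2]
def tri(a,b):
    o1,v1=a;o2,v2=b;A=np.stack([v1,-v2],1);l=np.linalg.lstsq(A,o2-o1,rcond=None)[0]
    p,q=o1+l[0]*v1,o2+l[1]*v2;return (p+q)/2,np.linalg.norm(p-q)
def blobs(im,lo,hi,amin=20):
    m=cv2.inRange(cv2.cvtColor(im,cv2.COLOR_RGB2HSV),np.array(lo),np.array(hi))
    n,l,st,c=cv2.connectedComponentsWithStats(m);return [(c[i],st[i]) for i in range(1,n) if st[i][4]>=amin]
BL=((105,140,80),(125,255,255))
E
python3 - <<'E'
from h import *
for n in("scene","side"):
    im=cv2.imread(f"pics/{n}0.png")[:,:,::-1].copy()
    print(n,[ (c.round(1).tolist(),s.tolist()) for c,s in blobs(im,*BL)])
    hsv=cv2.cvtColor(im,cv2.COLOR_RGB2HSV)
    m=(hsv[:,:,2]<45).astype(np.uint8)
    k,l,st,c=cv2.connectedComponentsWithStats(m)
    print([(c[i].round(1).tolist(),st[i].tolist()) for i in range(1,k) if 200<st[i][4]<1500])
    im=im[:,:,::-1]
    cr={"scene":im[110:300,160:440],"side":im[130:330,170:450]}[n]
    cv2.imwrite(f"pics/crop_{n}.png",cv2.resize(cr,None,fx=2.8,fy=2.8,interpolation=cv2.INTER_CUBIC))
E
```

```text
scene [([476.4, 38.5], [461, 0, 35, 87, 825]), ([499.2, 22.4], [494, 19, 11, 9, 20]), ([509.4, 25.6], [505, 20, 8, 13, 27]), ([505.4, 39.4], [498, 30, 19, 23, 91]), ([521.3, 44.3], [517, 39, 9, 11, 31]), ([513.2, 52.7], [506, 48, 13, 14, 44]), ([523.9, 55.5], [520, 51, 9, 11, 23]), ([537.6, 60.2], [529, 55, 18, 15, 36]), ([500.5, 66.0], [495, 58, 12, 15, 40]), ([493.5, 64.4], [491, 61, 7, 9, 21]), ([370.9, 126.0], [367, 121, 9, 11, 78]), ([461.4, 151.3], [420, 128, 85, 46, 1663]), ([259.0, 139.0], [253, 133, 12, 13, 136]), ([419.3, 137.7], [415, 133, 10, 11, 79]), ([392.6, 146.3], [389, 142, 9, 10, 76]), ([224.4, 175.2], [219, 169, 12, 14, 125]), ([180.3, 182.7], [176, 177, 10, 12, 89]), ([428.9, 182.4], [424, 177, 11, 12, 102]), ([297.5, 363.3], [290, 357, 16, 14, 134])]
[([304.3, 2.3], [288, 0, 44, 8, 206]), ([405.7, 5.6], [366, 0, 91, 15, 345]), ([281.5, 58.9], [263, 37, 37, 44, 987]), ([400.4, 90.5], [359, 52, 87, 74, 1312]), ([46.6, 212.6], [33, 202, 26, 21, 324]), ([622.1, 273.1], [582, 259, 58, 31, 307]), ([523.8, 313.8], [466, 288, 115, 52, 302]), ([54.5, 324.9], [46, 302, 17
[... 510 characters left out ...]
8, 15, 20, 232]), ([183.9, 366.2], [115, 319, 113, 81, 4006])]
[([594.2, 22.8], [582, 0, 26, 47, 671]), ([577.3, 87.2], [564, 56, 29, 63, 836]), ([555.8, 168.8], [538, 127, 36, 86, 1059]), ([628.6, 169.9], [599, 148, 41, 52, 717]), ([333.4, 168.4], [322, 163, 24, 12, 232]), ([312.3, 183.4], [300, 177, 25, 14, 278]), ([289.5, 199.8], [277, 192, 26, 16, 319]), ([264.1, 217.9], [251, 210, 28, 17, 377]), ([334.7, 243.1], [322, 233, 30, 17, 222]), ([304.0, 323.2], [292, 313, 35, 18, 206]), ([151.5, 347.3], [144, 339, 16, 17, 202]), ([134.7, 366.8], [127, 358, 17, 18, 234]), ([154.8, 375.9], [147, 367, 16, 18, 220]), ([5.5, 386.1], [0, 369, 17, 29, 234]), ([116.3, 388.0], [108, 379, 18, 19, 266])]
```

View pics/crop_scene.png

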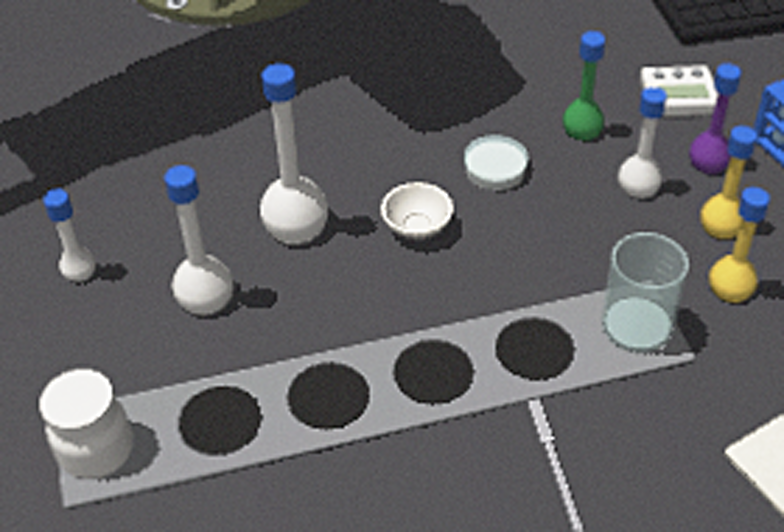

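View pics/crop_side.png

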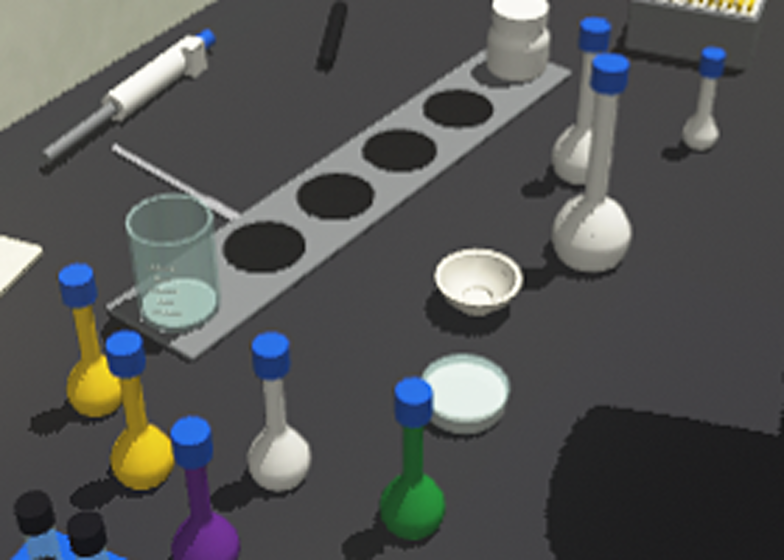

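The crops show four white flasks. From the scene image, their sizes read as 10 at cap (180,183), 50 at (224,175), 100 at (259,139) and 25 at (393,146). The beaker is next to the right pad (350,234) and the jar next to the left pad (238,260).

```bash
python3 - <<'E'
from h import *
F={10:((180.6,182.7),(424,151.6),.080),50:((224.8,175.3),(383,142.5),.130),100:((259.5,139),(388,156),.160),25:((392.8,146.3),(266.3,256.4),.100)}
for k,(a,b,z) in F.items():
    t,e=tri(ray("scene",a),ray("side",b));print(k,"tri",t,e,"scene",atz("scene",a,z)[:2],"side",atz("side",b,z)[:2])
# pads
S={}
for n,rois in (("scene",[(351,234),(315,242),(277,251),(238,260)]),("side",[(264,218),(289.5,200),(312,183),(333,168)])):
    im=cv2.imread(f"pics/{n}0.png");g=cv2.cvtColor(im,cv2.COLOR_BGR2GRAY)
    for u,v in rois:
        m=(g<85).astype(np.uint8);q,l=cv2.connectedComponents(m)
        mm=(l==l[int(v),int(u)]);ys,xs=np.nonzero(mm);c=(xs.mean(),ys.mean())
        S.setdefault(n,[]).append(atz(n,c,.008)[:2]);print(n,len(xs),np.round(c,1),S[n][-1])
a=(np.array(S["scene"])+S["side"])/2
d=(a[3]-a[0]);print(a,np.linalg.norm(np.diff(a,axis=0),axis=1),np.degrees(np.arctan2(d[1],d[0])))
for n in("scene","side"):
    for nm,uv in (("beaker",(387,228) if n=="scene" else (232,238)),("jarlid",(190,247) if n=="scene" else (357,133)),("bowl",(309,187) if n=="scene" else (340,230)),("dish",(337,168) if n=="scene" else(336,270))):
        print(n,nm,atz(n,uv,{"beaker":.006,"jarlid":.071,"bowl":.02,"dish":.01}[nm])[:2])
for c,s in [((370.9,126),'g'),((419.3,137.7),'p'),((424.5,162),'y1'),((428.9,182.4),'y2')]: print(s,atz("scene",c,.1)[:2])
E
```

```text
10 tri [ 0.4261 -0.2405  0.0806] 0.0031819475482744793 scene [ 0.4274 -0.2396] side [ 0.4261 -0.2442]
50 tri [ 0.491  -0.1452  0.1291] 0.004034247551275454 scene [ 0.4945 -0.1442] side [ 0.4901 -0.1468]
100 tri [ 0.4365 -0.0496  0.1599] 0.003547333957209658 scene [ 0.439  -0.0488] side [ 0.4361 -0.052 ]
25 tri [0.5038 0.2602 0.1   ] 0.002025212153377227 scene [0.5047 0.2608] side [0.5033 0.2593]
scene 488 [350.5 234.2] [0.6509 0.0882]
scene 507 [314.4 242.5] [0.6436 0.0041]
scene 541 [276.9 251. ] [ 0.6362 -0.0803]
scene 569 [238.3 259.7] [ 0.6287 -0.1643]
side 413 [263.9 217.8] [0.6467 0.0896]
side 352 [289.3 199.6] [0.6392 0.0051]
side 307 [312.2 183.3] [ 0.6317 -0.0793]
side 264 [333.  168.4] [ 0.6245 -0.1641]
[[ 0.6488  0.0889]
 [ 0.6414  0.0046]
 [ 0.634  -0.0798]
 [ 0.6266 -0.1642]] [0.0847 0.0847 0.0847] -95.01392961969015
scene beaker [0.663  0.1748]
scene jarlid [ 0.6105 -0.2507]
scene bowl [0.4882 0.0495]
scene dish [0.4391 0.1456]
side beaker [0.6619 0.1762]
side jarlid [ 0.6099 -0.2552]
side bowl [0.4811 0.0485]
side dish [0.434  0.1437]
g [0.4127 0.2471]
p [0.498  0.3396]
y1 [0.5817 0.3034]
y2 [0.6445 0.2764]
```

```bash
cat >> h.py <<'E'
def to(*X):
    s=robot.read_state();return s["eef_rot"].T@(np.array(X)-s["ee_pos"])
E
python3 -c "
from h import *
print(to(.4268,-.2419,.208))"
```

```text
[ 0.0001 -0.16   -0.2978]
```

Request:
carry_out --increments '[0,-0.01,-0.018,0,55,0,-0.026,-0.048,0,55,0,-0.045,-0.083,0,55,0,-0.064,-0.119,0,55,0,-0.083,-0.154,0,55,0,-0.102,-0.19,0,55,0,-0.12,-0.223,0,55,0,-0.135,-0.251,0,55]' --squeeze 30

```text
time: 0.82
ee_pos: [0.3946, -0.2812, 0.2084]
eef_rot: [[0.0, 0.393, -0.92], [0.0, -0.92, -0.393], [-1.0, -0.0, -0.0]]
ft_force: [-0.4, -0.1, 0.3]
grip_width: 0.0469
```

Request:
carry_out --increments '[0,-0.012,-0.022,0,55,0,-0.02,-0.037,0,55,0,-0.025,-0.047,0,55,0,-0.025,-0.047,0,55,0,-0.025,-0.047,0,55]'

```text
time: 1.23
ee_pos: [0.4269, -0.2421, 0.2082]
eef_rot: [[-0.0, 0.393, -0.92], [0.0, -0.92, -0.393], [-1.0, -0.0, 0.0]]
ft_force: [0.0, -0.2, 0.2]
grip_width: 0.0469
```

```bash
cat > look.py <<'E'
from h import *
import sys
# usage: name capz
s=robot.read_state();im=robot.get_image("wrist");cv2.imwrite(f"pics/{sys.argv[1]}.png",im[:,:,::-1])
print(s["time"],s["ee_pos"],s["grip_width"],s["ft_force"])
z=float(sys.argv[2])
for c,st in blobs(im,*BL,60):
    print(c.round(1),st.tolist(),atz("wrist",c,z,s["ee_pos"],s["eef_rot"])[:2])
E
python3 look.py w1 .08
```

```text
1.2333 [ 0.4269 -0.2421  0.2082] 0.04685539712816915 [ 0.023  -0.1842  0.1753]
[225.   53.3] [205, 34, 42, 39, 1283] [ 0.4904 -0.1313]
[39.3 80.5] [11, 59, 59, 45, 2118] [0.412 0.011]
[321.2 179.7] [310, 166, 24, 27, 492] [ 0.4246 -0.2418]
```

View pics/w1.png

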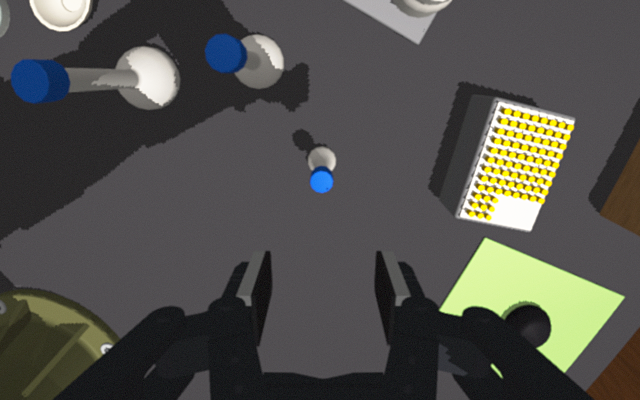

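The wrist view shows the small flask's cap at (321,180), centred between the fingers and within 2 mm of my estimate. I'll descend and grip.

Request:
carry_out --increments '[0.015,0,0.001,0,55,0.04,0,0.001,0,55,0.07,0,0.001,0,55,0.1,0,0.001,0,55,0.125,0,0.001,0,55,0.142,0,0.001,0,55,0.15,0,0.001,0,55,0.15,0,0.001,0,55]'

```text
time: 1.95
ee_pos: [0.425, -0.2427, 0.0571]
eef_rot: [[-0.002, 0.391, -0.92], [0.001, -0.92, -0.391], [-1.0, -0.002, 0.002]]
ft_force: [0.3, -0.2, 0.4]
grip_width: 0.0469
```

Request:
carry_out --increments '[0,0,0,0,40,0,0,0,0,30,0,0,0,0,24,0,0,0,0,15,0,0,0,0,15,0,0,0,0,15]' --squeeze 30

```text
time: 2.45
ee_pos: [0.4267, -0.2427, 0.0596]
eef_rot: [[0.002, 0.392, -0.92], [-0.001, -0.92, -0.392], [-1.0, 0.002, -0.001]]
ft_force: [-0.6, 0.3, 6.9]
grip_width: 0.018
```

Request:
carry_out --increments '[-0.006,0,0,0,15,-0.02,0,0,0,15,-0.045,0,0,0,15,-0.075,0,0,0,15,-0.105,0,0,0,15,-0.135,0,0,0,15,-0.155,0,0,0,15,-0.165,0,0,0,15]'

```text
time: 3.12
ee_pos: [0.4266, -0.2427, 0.2268]
eef_rot: [[0.004, 0.392, -0.92], [-0.002, -0.92, -0.392], [-1.0, 0.004, -0.002]]
ft_force: [0.5, 0.4, -0.9]
grip_width: 0.018
```

```bash
python3 look.py w2 .23; python3 -c "
from h import *
print(to(.6488,.0889,.223))"
```

```text
3.1167 [ 0.4266 -0.2427  0.2268] 0.01798890153435466 [ 0.4615  0.3672 -0.9137]
[230.8  54.8] [212, 37, 39, 36, 1096] [ 0.496  -0.1698]
[58.2 79.5] [32, 60, 54, 41, 1814] [ 0.4563 -0.0978]
[322.6 265.7] [302, 238, 42, 56, 1936] [ 0.4165 -0.2472]
[ 0.0041 -0.2181 -0.3342]
```

View pics/w2.png

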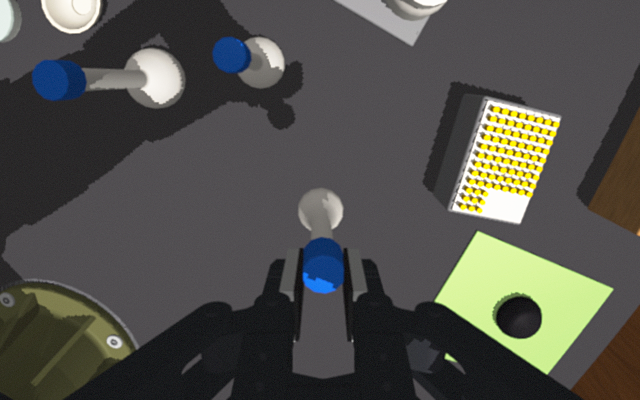

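Request:
carry_out --increments '[0,-0.006,-0.009,0,15,0,-0.017,-0.026,0,15,0,-0.033,-0.05,0,15,0,-0.05,-0.077,0,15,0,-0.068,-0.104,0,15,0,-0.085,-0.13,0,15,0,-0.103,-0.158,0,15,0,-0.12,-0.184,0,15]'

```text
time: 3.83
ee_pos: [0.5486, -0.0573, 0.2212]
eef_rot: [[-0.003, 0.392, -0.92], [0.001, -0.92, -0.392], [-1.0, -0.002, 0.002]]
ft_force: [0.2, -0.9, 0.0]
grip_width: 0.0179
```

Request:
carry_out --increments '[0,-0.018,-0.027,0,15,0,-0.036,-0.055,0,15,0,-0.054,-0.083,0,15,0,-0.069,-0.106,0,15,0,-0.081,-0.125,0,15,0,-0.091,-0.14,0,15,0,-0.098,-0.15,0,15,0,-0.098,-0.15,0,15]'

```text
time: 4.5
ee_pos: [0.6478, 0.0919, 0.2204]
eef_rot: [[-0.004, 0.394, -0.919], [0.0, -0.919, -0.394], [-1.0, -0.002, 0.003]]
ft_force: [-0.7, 0.3, -1.0]
grip_width: 0.0181
```

```bash
python3 look.py w3 .23; cat > pads.py <<'E'
from h import *
import sys
# pad centres & held bulb in wrist image; args: png, drop (TCP->flask bottom), bulb R
s=robot.read_state();im=cv2.imread(sys.argv[1]);d=float(sys.argv[2]);r=float(sys.argv[3])
T=P["wrist"]["T_tool_cam"]
f=lambda x:proj("wrist",s["ee_pos"]+s["eef_rot"]@np.array([x,0,0]),s["ee_pos"],s["eef_rot"])[0].round(1)
print("expected bulb ctr px",f(d-r),"bottom",f(d),"mm20:",f(d-r)-proj("wrist",s["ee_pos"]+s["eef_rot"]@np.array([d-r,0,.01]),s["ee_pos"],s["eef_rot"])[0])
g=cv2.cvtColor(im,cv2.COLOR_BGR2GRAY);m=(g<55).astype(np.uint8)
k,l,st,c=cv2.connectedComponentsWithStats(m)
for i in range(1,k):
    if 800<st[i][4]<12000: print(c[i].round(1),st[i].tolist(),atz("wrist",c[i],.008,s["ee_pos"],s["eef_rot"])[:2])
print("to",{i:to(*q,s["ee_pos"][2]).round(4).tolist() for i,q in ((10,(.6488,.0889)),(25,(.6414,.0046)),(50,(.634,-.0798)),(100,(.6266,-.1642)))})
E
python3 pads.py pics/w3.png .0596 .015
```

```text
4.5 [0.6478 0.0919 0.2204] 0.018065630775780953 [-0.6835  0.3123 -0.9672]
[609.2  36.2] [599, 23, 23, 21, 133] [0.7911 0.0183]
[113.5  99.9] [94, 87, 37, 28, 732] [0.68  0.206]
[ 16.9 157. ] [0, 119, 38, 81, 1988] [0.6353 0.2463]
[ 67.9 159.6] [44, 148, 37, 29, 411] [0.6444 0.221 ]
[ 22.9 221. ] [1, 210, 36, 29, 403] [0.6022 0.239 ]
[ 96.6 249.7] [81, 235, 33, 30, 659] [0.6027 0.1984]
[323.6 261.2] [302, 238, 43, 55, 1590] [0.6437 0.0893]
[ 94.6 326.2] [80, 312, 30, 29, 582] [0.5529 0.1911]
expected bulb ctr px [322.3 212.7] bottom [322.4 204.7] mm20: [ -0.0501 -14.3038]
[  6.  305.8] [0, 273, 19, 87, 878] [0.2818 0.4151]
to {10: [-0.0, 0.0021, -0.0006], 25: [0.0, 0.0767, 0.0394], 50: [0.0001, 0.1514, 0.0794], 100: [0.0001, 0.226, 0.1194]}
```

View pics/w3.png

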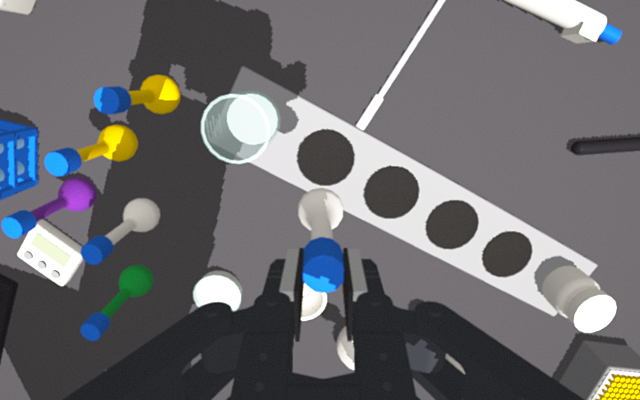

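```bash
python3 - <<'E'
from h import *
s=robot.read_state();print(s["ee_pos"])
im=cv2.imread("pics/w3.png");g=cv2.cvtColor(im,cv2.COLOR_BGR2GRAY)
m=(g<90).astype(np.uint8)[:,:];k,l=cv2.connectedComponents(m)
pp=[]
for u,v in((326,157),(391,192),(452,224),(507,254)):
    ys,xs=np.nonzero(l==l[v,u]);pp.append(atz("wrist",(xs.mean(),ys.mean()),.008,np.array([.6478,.0919,.2204]),s["eef_rot"])[:2]);print(len(xs),xs.mean(),ys.mean(),pp[-1])
print(np.linalg.norm(np.diff(pp,axis=0),axis=1))
# bulb
hsv=cv2.cvtColor(im,cv2.COLOR_BGR2HSV)
cr=im[120:300,240:420];cv2.imwrite("pics/w3c.png",cv2.resize(cr,None,fx=3,fy=3,interpolation=cv2.INTER_CUBIC))
E
```

```text
[0.6475 0.0906 0.2208]
2396 325.31093489148583 156.99123539232053 [0.6481 0.0891]
2154 391.09656453110495 191.82729805013926 [0.6406 0.0046]
1898 451.61538461538464 224.0695468914647 [ 0.6332 -0.0796]
1652 506.61985472154964 253.65859564164649 [ 0.6257 -0.1639]
[0.0848 0.0845 0.0845]
```

View pics/w3c.png

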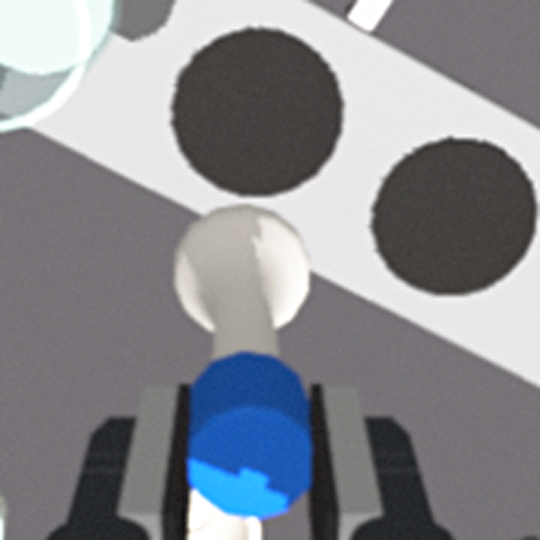

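The four pad centres from the wrist view agree with the two fixed cameras to about 1 mm. The held bulb at (321,210) hangs straight to within about 2 mm. I'll descend.

Request:
carry_out --increments '[0.01,0.002,0.001,0,15,0.03,0.002,0.001,0,15,0.058,0.002,0.001,0,15,0.086,0.002,0.001,0,15,0.112,0.002,0.001,0,15,0.132,0.002,0.001,0,15,0.142,0.002,0.001,0,15,0.146,0.002,0.001,0,15]'

```text
time: 5.22
ee_pos: [0.6465, 0.0861, 0.075]
eef_rot: [[-0.003, 0.391, -0.92], [-0.0, -0.92, -0.391], [-1.0, -0.001, 0.003]]
ft_force: [-0.1, 0.1, 0.1]
grip_width: 0.0178
```

Request:
carry_out --increments '[0,0,0,0,15,0,0,0,0,15]'

```text
time: 5.38
ee_pos: [0.6482, 0.0866, 0.0785]
eef_rot: [[0.001, 0.392, -0.92], [0.0, -0.92, -0.392], [-1.0, 0.0, -0.001]]
ft_force: [-0.1, -0.0, 0.4]
grip_width: 0.0182
```

Request:
carry_out --increments '[0.003,-0.001,0,0,15,0.006,-0.001,0,0,15,0.008,-0.001,0,0,15,0.0095,-0.001,0,0,15,0.0105,-0.001,0,0,15,0.0105,-0.001,0,0,15]'

```text
time: 5.88
ee_pos: [0.6479, 0.0879, 0.0677]
eef_rot: [[0.002, 0.392, -0.92], [0.0, -0.92, -0.392], [-1.0, 0.0, -0.002]]
ft_force: [-0.3, 0.7, 4.3]
grip_width: 0.0182
```

Request:
carry_out --increments '[0.0005,0,0,0,15,0.001,0,0,0,15,0.001,0,0,0,15]'

```text
time: 6.13
ee_pos: [0.6484, 0.0881, 0.0676]
eef_rot: [[0.003, 0.392, -0.92], [0.0, -0.92, -0.392], [-1.0, 0.001, -0.003]]
ft_force: [-0.9, 1.0, 9.7]
grip_width: 0.0177
```

It's in contact with the pad at 9.7 N. I'll ease off by 1 mm and open.

Request:
carry_out --increments '[-0.001,0,0,0,15,-0.001,0,0,0,55,-0.001,0,0,0,55,-0.001,0,0,0,55,-0.001,0,0,0,55,-0.001,0,0,0,55]'

```text
time: 6.63
ee_pos: [0.6473, 0.0878, 0.0667]
eef_rot: [[-0.0, 0.392, -0.92], [-0.0, -0.92, -0.392], [-1.0, -0.0, 0.0]]
ft_force: [-0.2, -0.5, -0.6]
grip_width: 0.0469
```

Request:
carry_out --increments '[-0.01,0,0,0,55,-0.03,0,0,0,55,-0.06,0,0,0,55,-0.09,0,0,0,55,-0.12,0,0,0,55,-0.14,0,0,0,55,-0.15,0,0,0,55,-0.15,0,0,0,55]'

```text
time: 7.3
ee_pos: [0.648, 0.0878, 0.2197]
eef_rot: [[0.004, 0.392, -0.92], [0.0, -0.92, -0.392], [-1.0, 0.001, -0.004]]
ft_force: [0.2, 1.4, 0.4]
grip_width: 0.0472
```

```bash
python3 look.py w4 .093; python3 - <<'E'
from h import *
im=robot.get_image("side");cv2.imwrite("pics/s4.png",im[:,:,::-1])
print(to(.504,.260,.22))
E
```

```text
7.3 [0.648  0.0878 0.2197] 0.04716628202940664 [0.2234 1.3635 0.4028]
[604.9  34.3] [594, 23, 23, 21, 199] [ 0.8508 -0.0754]
[108.9 100.1] [88, 87, 37, 28, 668] [0.6412 0.2777]
[ 15.2 158.1] [0, 121, 34, 78, 1772] [0.5579 0.3509]
[ 62.  160.3] [39, 148, 37, 29, 447] [0.5737 0.3071]
[320.1 171.9] [308, 166, 25, 19, 131] [0.6528 0.0919]
[ 18.2 222.1] [0, 211, 32, 28, 420] [0.4946 0.3401]
[ 91.5 250.3] [76, 236, 33, 30, 664] [0.4959 0.2641]
[ 89.9 327.6] [75, 314, 31, 28, 586] [0.4022 0.2504]
[-0.004  -0.2145  0.0641]
```

View pics/w4.png

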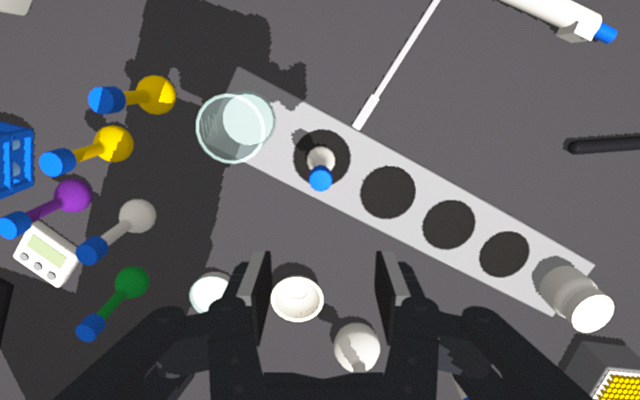

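View pics/s4.png

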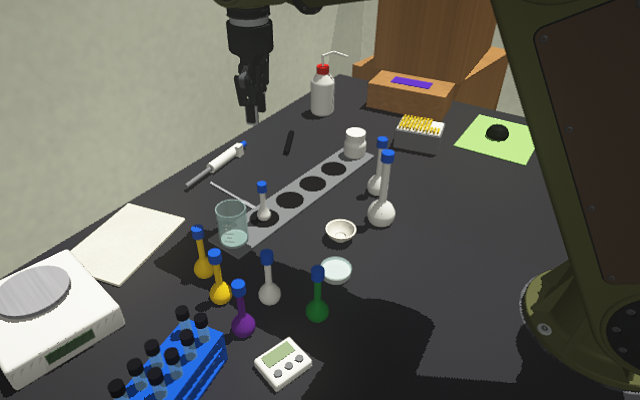

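The first flask stands centred on pad 1: its bulb is at (320,158) and the pad centre at about (322,156). Next is flask_25.

Request:
carry_out --increments '[0,-0.01,0.003,0,55,0,-0.035,0.01,0,55,0,-0.072,0.022,0,55,0,-0.11,0.033,0,55,0,-0.147,0.044,0,55,0,-0.18,0.054,0,55,0,-0.203,0.061,0,55,0,-0.2145,0.064,0,55]'

```text
time: 8.07
ee_pos: [0.5016, 0.2623, 0.2157]
eef_rot: [[-0.002, 0.394, -0.919], [-0.001, -0.919, -0.394], [-1.0, -0.0, 0.002]]
ft_force: [-0.1, 0.0, 0.3]
grip_width: 0.047
```

Request:
carry_out --increments '[0,0,0,0,55,0,0,0,0,55]'

```text
time: 8.23
ee_pos: [0.5041, 0.2601, 0.2162]
eef_rot: [[-0.001, 0.393, -0.92], [-0.001, -0.92, -0.393], [-1.0, 0.0, 0.001]]
ft_force: [0.3, -0.1, -0.5]
grip_width: 0.0467
```

```bash
python3 look.py w5 .105; python3 - <<'E'
from h import *
print(to(.504,.260,.078))
E
```

```text
8.2333 [0.5041 0.2601 0.2162] 0.046711413721035586 [ 0.2712 -0.0777 -0.4738]
[374.5  14.1] [364, 0, 32, 22, 135] [0.6359 0.2755]
[135.9  78.2] [0, 16, 210, 122, 6724] [0.5253 0.4249]
[568.2 105.1] [558, 94, 33, 25, 324] [0.641  0.1057]
[112.3 118.3] [101, 113, 22, 11, 63] [0.488  0.4354]
[229.4 154.2] [214, 139, 32, 31, 718] [0.497  0.3384]
[320.6 179.8] [308, 170, 27, 30, 169] [0.506  0.2625]
[296.5 272.1] [283, 262, 25, 31, 275] [0.418  0.2488]
[602.5 388.3] [587, 376, 39, 24, 538] [ 0.4071 -0.1252]
[ 0.1382 -0.0007  0.0002]
```

View pics/w5.png

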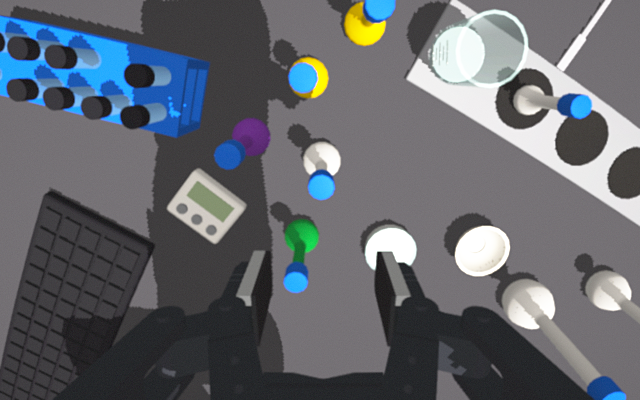

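The wrist view shows the white flask's cap at (320,184), on the fingers' centreline. The green neighbour at (296,277) and the purple one at (229,154) stay outside the jaws. I'll descend.

Request:
carry_out --increments '[0.012,0,0,0,55,0.036,0,0,0,55,0.066,0,0,0,55,0.094,0,0,0,55,0.116,0,0,0,55,0.13,0,0,0,55,0.138,0,0,0,55,0.138,0,0,0,55]'

```text
time: 8.95
ee_pos: [0.5043, 0.2589, 0.077]
eef_rot: [[-0.003, 0.391, -0.921], [-0.001, -0.921, -0.391], [-1.0, 0.0, 0.003]]
ft_force: [-0.7, -0.7, 0.3]
grip_width: 0.0468
```

Request:
carry_out --increments '[0,0,0,0,40,0,0,0,0,32,0,0,0,0,26,0,0,0,0,17,0,0,0,0,17,0,0,0,0,17,0,0,0,0,17]'

```text
time: 9.53
ee_pos: [0.505, 0.2604, 0.08]
eef_rot: [[0.002, 0.392, -0.92], [0.001, -0.92, -0.392], [-1.0, -0.0, -0.002]]
ft_force: [0.1, 0.1, 7.3]
grip_width: 0.0197
```

```bash
python3 look.py w6 .105; python3 - <<'E'
from h import *
im=robot.get_image("side");cv2.imwrite("pics/s6.png",cv2.resize(im[180:340,170:370,::-1],None,fx=3,fy=3))
E
```

```text
9.5333 [0.505  0.2604 0.08  ] 0.01972293693675832 [0.0704 0.1495 7.2576]
[90.9 97.3] [0, 23, 148, 156, 11092] [0.539  0.3755]
[281.8  78.2] [254, 49, 57, 60, 2627] [0.5747 0.3068]
[ 24.3 120.7] [0, 98, 61, 56, 1083] [0.5186 0.4017]
[154.1 218.4] [122, 190, 65, 58, 2648] [0.4984 0.3378]
[322.1 267.2] [300, 241, 47, 59, 1956] [0.5055 0.2606]
```

View pics/s6.png

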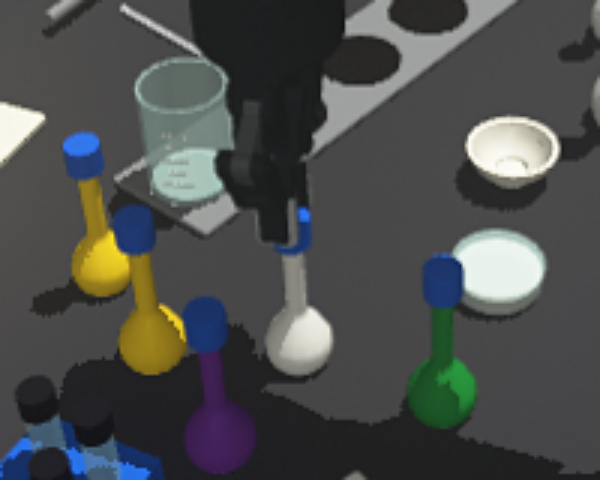

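Flask_25 is gripped and upright. I'll lift it and carry it to pad 2.

Request:
carry_out --increments '[-0.006,0,0,0,17,-0.02,0,0,0,17,-0.045,0,0,0,17,-0.073,0,0,0,17,-0.1,0,0,0,17,-0.12,0,0,0,17,-0.133,0,0,0,17,-0.14,0,0,0,17]'

```text
time: 10.3
ee_pos: [0.5048, 0.2602, 0.2214]
eef_rot: [[0.003, 0.392, -0.92], [0.001, -0.92, -0.392], [-1.0, -0.0, -0.003]]
ft_force: [-0.4, -0.1, 0.7]
grip_width: 0.0198
```

Request:
carry_out --increments '[0,0.01,-0.001,0,17,0,0.03,-0.003,0,17,0,0.06,-0.005,0,17,0,0.095,-0.008,0,17,0,0.13,-0.011,0,17,0,0.165,-0.014,0,17,0,0.2,-0.017,0,17,0,0.232,-0.02,0,17]'

```text
time: 10.97
ee_pos: [0.6141, 0.0517, 0.2175]
eef_rot: [[-0.002, 0.391, -0.92], [-0.0, -0.92, -0.391], [-1.0, -0.001, 0.002]]
ft_force: [0.4, 1.4, -1.0]
grip_width: 0.0198
```

Request:
carry_out --increments '[0,0.025,-0.002,0,17,0,0.043,-0.004,0,17,0,0.053,-0.005,0,17,0,0.0565,-0.005,0,17,0,0.0565,-0.005,0,17,0,0.0565,-0.005,0,17]'

```text
time: 11.47
ee_pos: [0.6402, 0.0051, 0.2186]
eef_rot: [[-0.001, 0.393, -0.92], [0.0, -0.92, -0.393], [-1.0, -0.0, 0.0]]
ft_force: [-0.2, 0.1, -0.3]
grip_width: 0.0198
```

```bash
python3 look.py w7 .23|head -1;python3 pads.py pics/w7.png .080 .02; python3 - <<'E'
import cv2
im=cv2.imread("pics/w7.png");cv2.imwrite("pics/w7c.png",cv2.resize(im[120:300,220:460],None,fx=3,fy=3,interpolation=cv2.INTER_CUBIC))
E
```

```text
11.4667 [0.6402 0.0051 0.2186] 0.019833446083016376 [-0.2191  0.0934 -0.3308]
expected bulb ctr px [322.4 204.5] bottom [322.4 195.2] mm20: [  0.0076 -13.5404]
[256.9 109.5] [225, 91, 58, 49, 1214] [0.6601 0.0891]
[563.5 104.7] [511, 96, 107, 21, 1092] [ 0.7972 -0.2108]
to {10: [0.0, -0.0734, -0.0408], 25: [-0.0, 0.0012, -0.0008], 50: [-0.0, 0.0759, 0.0391], 100: [-0.0, 0.1506, 0.0791]}
```

View pics/w7c.png

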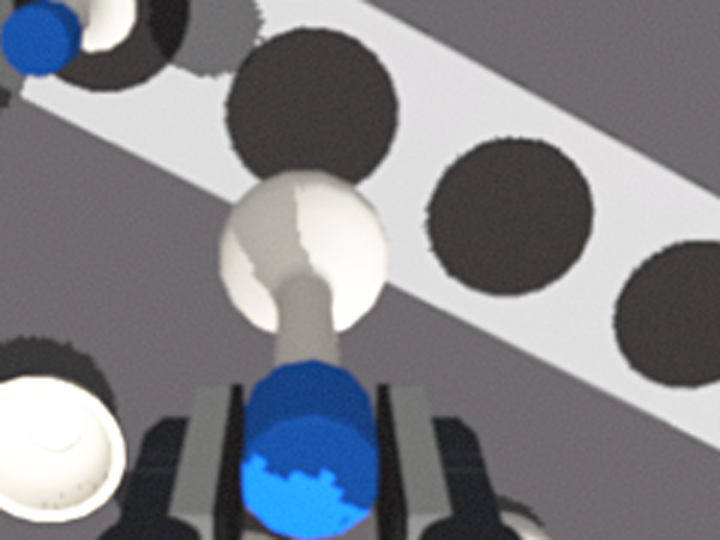

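The held bulb at (321,204) matches the expected (322,204.5). I'll descend.

Request:
carry_out --increments '[0.01,0.002,-0.0005,0,17,0.028,0.002,-0.0005,0,17,0.052,0.002,-0.0005,0,17,0.077,0.002,-0.0005,0,17,0.098,0.002,-0.0005,0,17,0.112,0.002,-0.0005,0,17,0.12,0.002,-0.0005,0,17,0.12,0.002,-0.0005,0,17]'

```text
time: 12.18
ee_pos: [0.6408, 0.0033, 0.0968]
eef_rot: [[-0.003, 0.393, -0.92], [0.0, -0.92, -0.393], [-1.0, -0.001, 0.003]]
ft_force: [-0.3, 0.2, 0.6]
grip_width: 0.0197
```

Request:
carry_out --increments '[0,0,0,0,17,0,0,0,0,17]'

```text
time: 12.35
ee_pos: [0.6423, 0.003, 0.1001]
eef_rot: [[0.002, 0.392, -0.92], [-0.0, -0.92, -0.392], [-1.0, 0.001, -0.002]]
ft_force: [-0.6, 0.4, 0.6]
grip_width: 0.0202
```

Request:
carry_out --increments '[0.003,0,0.0005,0,17,0.006,0,0.0005,0,17,0.009,0,0.0005,0,17,0.0105,0,0.0005,0,17,0.0115,0,0.0005,0,17,0.012,0,0.0005,0,17,0.012,0,0.0005,0,17]'

```text
time: 12.93
ee_pos: [0.642, 0.0027, 0.0881]
eef_rot: [[0.002, 0.392, -0.92], [0.0, -0.92, -0.392], [-1.0, 0.001, -0.002]]
ft_force: [-1.4, 1.2, 7.6]
grip_width: 0.0202
```

In contact at 7.6 N, so I'll release and rise.

Request:
carry_out --increments '[-0.0005,0,0,0,17,-0.0005,0,0,0,55,-0.0005,0,0,0,55,-0.0005,0,0,0,55,-0.0005,0,0,0,55,-0.0005,0,0,0,55]'

```text
time: 13.43
ee_pos: [0.6412, 0.0026, 0.0872]
eef_rot: [[-0.0, 0.392, -0.92], [-0.0, -0.92, -0.392], [-1.0, -0.0, 0.0]]
ft_force: [-1.2, -0.4, 0.3]
grip_width: 0.0468
```

Request:
carry_out --increments '[-0.01,0,0,0,55,-0.03,0,0,0,55,-0.06,0,0,0,55,-0.09,0,0,0,55,-0.12,0,0,0,55,-0.14,0,0,0,55,-0.15,0,0,0,55,-0.15,0,0,0,55]'

```text
time: 14.1
ee_pos: [0.6419, 0.0026, 0.2401]
eef_rot: [[0.004, 0.392, -0.92], [-0.0, -0.92, -0.392], [-1.0, 0.002, -0.004]]
ft_force: [-0.1, -0.2, -0.2]
grip_width: 0.0471
```

```bash
python3 look.py w8 .125; python3 - <<'E'
from h import *
print(to(.492,-.1455,.24))
E
```

```text
14.1 [0.6419 0.0026 0.2401] 0.04708316360666787 [-0.1044 -0.2245 -0.1599]
[37.6 55.3] [13, 42, 38, 27, 422] [0.6505 0.2509]
[  3.1 116.5] [0, 106, 9, 21, 141] [0.5904 0.2724]
[235.3 130. ] [223, 118, 25, 24, 449] [0.6547 0.0835]
[320.3 172.6] [309, 168, 24, 15, 107] [0.6489 0.0073]
[ 29.7 281.1] [12, 269, 31, 27, 433] [0.4371 0.2277]
[-0.0024  0.0777  0.1955]
```

View pics/w8.png

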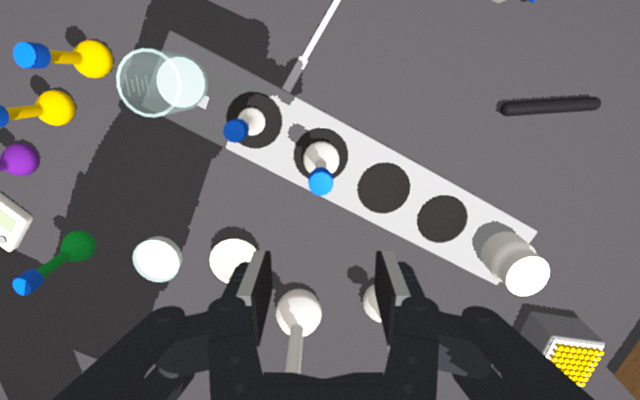

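Flask_25 stands centred on pad 2, with its bulb at (321,156). Next is flask_50.

Request:
carry_out --increments '[0,0.004,0.01,0,55,0,0.013,0.033,0,55,0,0.027,0.067,0,55,0,0.041,0.102,0,55,0,0.054,0.136,0,55,0,0.066,0.166,0,55,0,0.074,0.186,0,55,0,0.078,0.1955,0,55]'

```text
time: 14.82
ee_pos: [0.4899, -0.1472, 0.2359]
eef_rot: [[-0.002, 0.39, -0.921], [0.001, -0.921, -0.39], [-1.0, -0.002, 0.002]]
ft_force: [0.6, 0.1, -0.1]
grip_width: 0.0469
```

Request:
carry_out --increments '[0,0,0,0,55,0,0,0,0,55]'

```text
time: 14.98
ee_pos: [0.4921, -0.1456, 0.2366]
eef_rot: [[-0.001, 0.391, -0.92], [0.001, -0.92, -0.391], [-1.0, -0.001, 0.001]]
ft_force: [-0.1, 0.2, 0.2]
grip_width: 0.0472
```

```bash
python3 look.py w9 .135; python3 - <<'E'
from h import *
print(to(.492,-.1455,.108))
E
```

```text
14.9833 [ 0.4921 -0.1456  0.2366] 0.0471875875031072 [-0.1442  0.2387  0.2247]
[323.2 185.5] [308, 169, 31, 33, 794] [ 0.4931 -0.1457]
[176.2 214. ] [156, 195, 42, 39, 1217] [ 0.4228 -0.0433]
[0.1287 0.0002 0.0005]
```

View pics/w9.png

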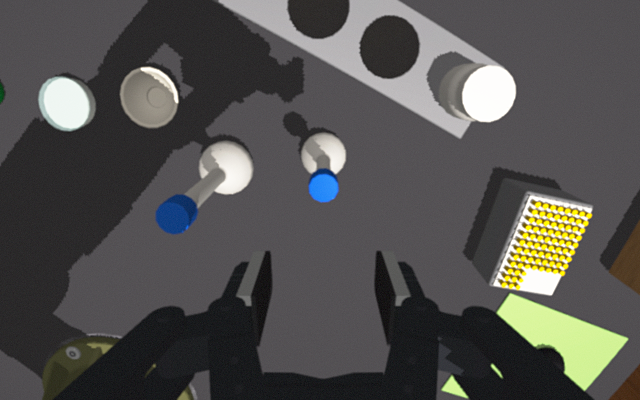

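Flask_50's cap at (323,186) is on the centreline and agrees with my estimate to 1 mm. I'll descend.

Request:
carry_out --increments '[0.012,0,0,0,55,0.034,0,0,0,55,0.062,0,0,0,55,0.088,0,0,0,55,0.108,0,0,0,55,0.122,0,0,0,55,0.1285,0,0,0,55,0.1285,0,0,0,55]'

```text
time: 15.7
ee_pos: [0.4919, -0.1448, 0.1073]
eef_rot: [[-0.003, 0.393, -0.92], [0.001, -0.92, -0.393], [-1.0, -0.002, 0.002]]
ft_force: [0.0, -0.4, 0.4]
grip_width: 0.0472
```

Request:
carry_out --increments '[0,0,0,0,40,0,0,0,0,33,0,0,0,0,28,0,0,0,0,19,0,0,0,0,19,0,0,0,0,19,0,0,0,0,19]' --squeeze 35

```text
time: 16.28
ee_pos: [0.4926, -0.1459, 0.11]
eef_rot: [[0.002, 0.392, -0.92], [-0.001, -0.92, -0.392], [-1.0, 0.001, -0.002]]
ft_force: [-0.8, 1.2, 6.4]
grip_width: 0.0219
```

```bash
python3 -c "
from h import *
s=robot.read_state();print(s['ee_pos'],s['grip_width'],s['ft_force'],to(.6337,-.0797,.23))"
```

```text
[ 0.4926 -0.1459  0.11  ] 0.021944716091392345 [-0.7807  1.1613  6.4413] [-0.1197 -0.0055 -0.1559]
```

Request:
carry_out --increments '[-0.006,0,0,0,19,-0.02,0,0,0,19,-0.043,0,0,0,19,-0.068,0,0,0,19,-0.093,0,0,0,19,-0.112,0,0,0,19,-0.124,0,0,0,19,-0.13,0,0,0,19]'

```text
time: 16.95
ee_pos: [0.4923, -0.146, 0.2412]
eef_rot: [[0.003, 0.392, -0.92], [-0.001, -0.92, -0.392], [-1.0, 0.002, -0.002]]
ft_force: [-0.0, 0.2, -0.5]
grip_width: 0.0218
```

Request:
carry_out --increments '[0,0,-0.008,0,19,0,-0.001,-0.026,0,19,0,-0.002,-0.052,0,19,0,-0.003,-0.08,0,19,0,-0.004,-0.107,0,19,0,-0.005,-0.132,0,19,0,-0.0055,-0.149,0,19,0,-0.0055,-0.156,0,19]'

```text
time: 17.62
ee_pos: [0.6347, -0.078, 0.2368]
eef_rot: [[-0.002, 0.393, -0.919], [0.001, -0.919, -0.393], [-1.0, -0.002, 0.002]]
ft_force: [0.1, -0.4, -1.7]
grip_width: 0.0214
```

Request:
carry_out --increments '[0,0,0,0,19,0,0,0,0,19,0,0,0,0,19]'

```text
time: 17.87
ee_pos: [0.6327, -0.0801, 0.2387]
eef_rot: [[-0.0, 0.391, -0.92], [-0.0, -0.92, -0.391], [-1.0, -0.0, 0.0]]
ft_force: [-0.0, 0.1, -1.3]
grip_width: 0.0215
```

```bash
python3 look.py w10 .23|head -1;python3 pads.py pics/w10.png .110 .025; python3 - <<'E'
import cv2
im=cv2.imread("pics/w10.png");cv2.imwrite("pics/w10c.png",cv2.resize(im[100:300,220:460],None,fx=3,fy=3,interpolation=cv2.INTER_CUBIC))
E
```

```text
17.8667 [ 0.6327 -0.0801  0.2387] 0.021499482467120603 [-0.0494  0.072  -1.3215]
expected bulb ctr px [322.4 193.1] bottom [322.5 183.5] mm20: [ -0.0513 -12.4691]
[190.7  81.1] [161, 53, 54, 59, 1439] [0.6508 0.0841]
[492.5  63.9] [440, 55, 109, 21, 879] [ 0.7967 -0.2108]
[260.5 107.3] [229, 91, 55, 47, 887] [0.6536 0.0034]
to {10: [-0.0, -0.1493, -0.0809], 25: [-0.0, -0.0746, -0.0411], 50: [0.0, 0.0002, -0.0013], 100: [0.0, 0.075, 0.0386]}
```

View pics/w10c.png

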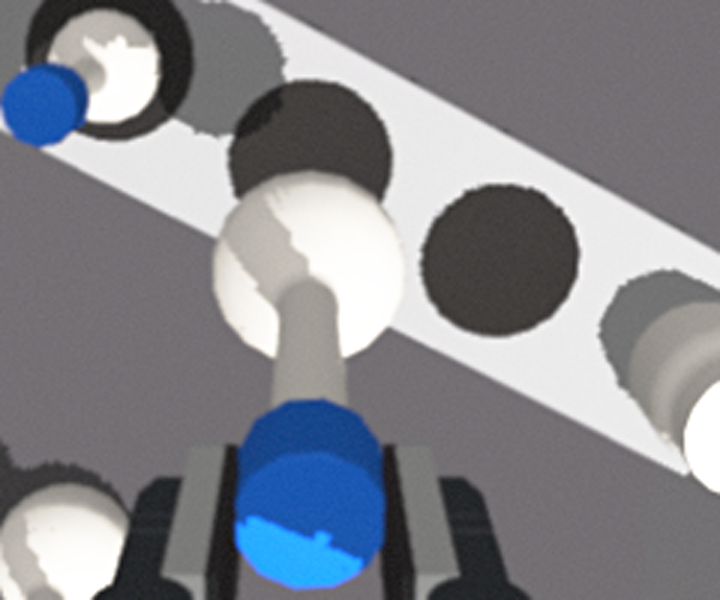

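The held bulb is at (323,189), about 2 mm outward of the expected point. I'll keep a slight inward correction while descending.

Request:
carry_out --increments '[0.01,0,0.0005,0,19,0.027,0,0.0005,0,19,0.05,0,0.0005,0,19,0.073,0,0.0005,0,19,0.092,0,0.0005,0,19,0.104,0,0.0005,0,19,0.11,0,0.0005,0,19,0.11,0,0.0005,0,19]'

```text
time: 18.58
ee_pos: [0.6324, -0.0799, 0.1278]
eef_rot: [[-0.002, 0.392, -0.92], [0.0, -0.92, -0.392], [-1.0, -0.001, 0.001]]
ft_force: [-0.1, -0.3, -1.4]
grip_width: 0.0216
```

Request:
carry_out --increments '[0,0,0,0,19,0,0,0,0,19]'

```text
time: 18.75
ee_pos: [0.6334, -0.0799, 0.1302]
eef_rot: [[0.002, 0.392, -0.92], [-0.0, -0.92, -0.392], [-1.0, 0.001, -0.002]]
ft_force: [0.7, -1.1, -1.3]
grip_width: 0.0219
```

Request:
carry_out --increments '[0.003,0,0.0005,0,19,0.006,0,0.0005,0,19,0.009,0,0.0005,0,19,0.0105,0,0.0005,0,19,0.0115,0,0.0005,0,19,0.0122,0,0.0005,0,19,0.0122,0,0.0005,0,19]'

```text
time: 19.33
ee_pos: [0.6332, -0.08, 0.1181]
eef_rot: [[0.002, 0.392, -0.92], [-0.0, -0.92, -0.392], [-1.0, 0.001, -0.002]]
ft_force: [-1.8, 1.5, 9.4]
grip_width: 0.0216
```

In contact at 9.4 N, so I'll release and rise.

Request:
carry_out --increments '[-0.0007,0,0,0,19,-0.0007,0,0,0,55,-0.0007,0,0,0,55,-0.0007,0,0,0,55,-0.0007,0,0,0,55,-0.0007,0,0,0,55]'

```text
time: 19.83
ee_pos: [0.6324, -0.08, 0.1172]
eef_rot: [[-0.0, 0.392, -0.92], [0.0, -0.92, -0.392], [-1.0, -0.0, 0.0]]
ft_force: [0.9, -0.4, 0.5]
grip_width: 0.0471
```

Request:
carry_out --increments '[-0.01,0,0,0,55,-0.03,0,0,0,55,-0.06,0,0,0,55,-0.09,0,0,0,55,-0.12,0,0,0,55,-0.14,0,0,0,55,-0.15,0,0,0,55,-0.15,0,0,0,55]'

```text
time: 20.5
ee_pos: [0.633, -0.0801, 0.2701]
eef_rot: [[0.004, 0.392, -0.92], [-0.001, -0.92, -0.392], [-1.0, 0.002, -0.003]]
ft_force: [0.1, 0.1, 0.3]
grip_width: 0.0469
```

```bash
python3 look.py w11 .145; python3 - <<'E'
from h import *
print(to(.437,-.05,.265))
E
```

```text
20.5 [ 0.633  -0.0801  0.2701] 0.04685533131862061 [0.0991 0.0863 0.2716]
[170.3  85. ] [152, 75, 27, 21, 180] [0.6576 0.0634]
[241.3 128.6] [230, 118, 25, 25, 379] [ 0.6466 -0.0017]
[321.2 168.1] [309, 164, 26, 15, 101] [ 0.6415 -0.0756]
[ 0.0025 -0.1042  0.1682]
```

View pics/w11.png

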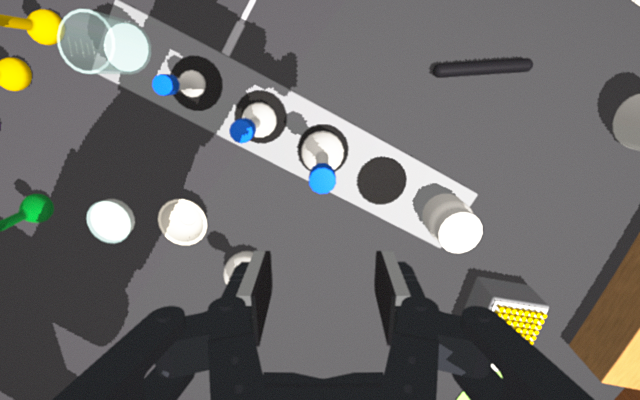

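Three flasks are in place; the flask_50 bulb at (322,152) is centred on its pad. Next is flask_100.

Request:
carry_out --increments '[0,-0.005,0.008,0,60,0,-0.017,0.028,0,60,0,-0.036,0.058,0,60,0,-0.055,0.088,0,60,0,-0.073,0.118,0,60,0,-0.089,0.143,0,60,0,-0.099,0.16,0,60,0,-0.1042,0.168,0,60]'

```text
time: 21.22
ee_pos: [0.4348, -0.0496, 0.2662]
eef_rot: [[-0.002, 0.392, -0.92], [0.0, -0.92, -0.392], [-1.0, -0.001, 0.002]]
ft_force: [-0.5, -1.2, 0.4]
grip_width: 0.0512
```

Request:
carry_out --increments '[0,0,0,0,60,0,0,0,0,60]'

```text
time: 21.38
ee_pos: [0.4375, -0.05, 0.2669]
eef_rot: [[-0.0, 0.392, -0.92], [0.0, -0.92, -0.392], [-1.0, -0.0, 0.0]]
ft_force: [-0.5, 0.1, 0.0]
grip_width: 0.0509
```

```bash
python3 look.py w12 .165; python3 - <<'E'
from h import *
print(to(.437,-.05,.138))
E
```

```text
21.3833 [ 0.4375 -0.05    0.2669] 0.0509329394799832 [-0.5281  0.1171  0.007 ]
[25.7 75.6] [10, 65, 33, 23, 647] [0.4304 0.195 ]
[322.5 186.4] [306, 169, 33, 36, 918] [ 0.4375 -0.05  ]
[ 0.1289 -0.0003  0.0006]
```

View pics/w12.png

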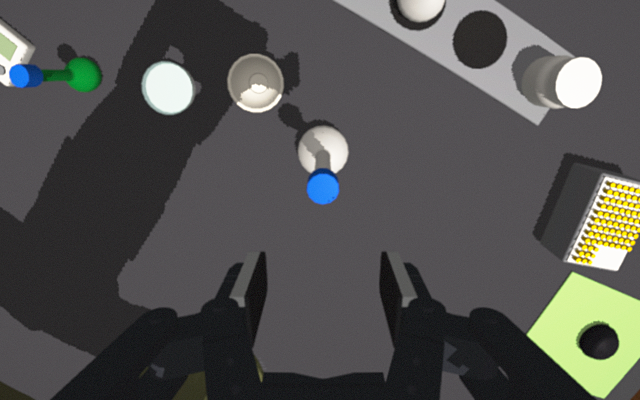

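Flask_100's cap at (322,186) is centred.

Request:
carry_out --increments '[0.012,0,0,0,60,0.034,0,0,0,60,0.062,0,0,0,60,0.088,0,0,0,60,0.108,0,0,0,60,0.122,0,0,0,60,0.1285,0,0,0,60,0.1285,0,0,0,60]'

```text
time: 22.1
ee_pos: [0.437, -0.05, 0.1373]
eef_rot: [[-0.003, 0.392, -0.92], [0.001, -0.92, -0.392], [-1.0, -0.002, 0.003]]
ft_force: [-0.6, -0.1, 0.3]
grip_width: 0.0514
```

Request:
carry_out --increments '[0,0,0,0,45,0,0,0,0,36,0,0,0,0,30,0,0,0,0,21,0,0,0,0,21,0,0,0,0,21,0,0,0,0,21]' --squeeze 40

```text
time: 22.68
ee_pos: [0.4377, -0.05, 0.1399]
eef_rot: [[0.002, 0.392, -0.92], [-0.0, -0.92, -0.392], [-1.0, 0.001, -0.002]]
ft_force: [-1.1, 1.5, 5.5]
grip_width: 0.0237
```

```bash
python3 -c "
from h import *
s=robot.read_state();print(s['ee_pos'],s['grip_width'],s['ft_force'],to(.6263,-.164,.23))"
```

```text
[ 0.4377 -0.05    0.1399] 0.023664529710370426 [-1.0619  1.4994  5.5338] [-0.0896  0.1789 -0.129 ]
```

Request:
carry_out --increments '[-0.006,0,0,0,21,-0.02,0,0,0,21,-0.043,0,0,0,21,-0.068,0,0,0,21,-0.09,0,0,0,21,-0.107,0,0,0,21,-0.116,0,0,0,21,-0.12,0,0,0,21]'

```text
time: 23.35
ee_pos: [0.4373, -0.05, 0.2603]
eef_rot: [[0.002, 0.392, -0.92], [-0.0, -0.92, -0.392], [-1.0, 0.001, -0.002]]
ft_force: [-0.8, -0.5, -1.2]
grip_width: 0.0232
```

Request:
carry_out --increments '[0,0.007,-0.005,0,21,0,0.022,-0.016,0,21,0,0.046,-0.033,0,21,0,0.072,-0.052,0,21,0,0.098,-0.07,0,21,0,0.124,-0.089,0,21,0,0.147,-0.106,0,21,0,0.164,-0.118,0,21]'

```text
time: 24.02
ee_pos: [0.6114, -0.1561, 0.2562]
eef_rot: [[-0.003, 0.392, -0.92], [0.001, -0.92, -0.392], [-1.0, -0.002, 0.002]]
ft_force: [-0.8, 0.7, -0.8]
grip_width: 0.0234
```

Request:
carry_out --increments '[0,0.01,-0.007,0,21,0,0.015,-0.011,0,21,0,0.015,-0.011,0,21,0,0.015,-0.011,0,21,0,0.015,-0.011,0,21]'

```text
time: 24.43
ee_pos: [0.6255, -0.1637, 0.2587]
eef_rot: [[-0.0, 0.392, -0.92], [0.0, -0.92, -0.392], [-1.0, -0.0, 0.0]]
ft_force: [0.4, -0.5, -1.4]
grip_width: 0.0234
```

```bash
python3 look.py w13 .23|head -1;python3 pads.py pics/w13.png .140 .028; python3 - <<'E'
import cv2
im=cv2.imread("pics/w13.png");cv2.imwrite("pics/w13c.png",cv2.resize(im[90:290,220:460],None,fx=3,fy=3,interpolation=cv2.INTER_CUBIC))
E
```

```text
24.4333 [ 0.6255 -0.1637  0.2587] 0.023395013128607037 [ 0.4    -0.5073 -1.4011]
expected bulb ctr px [322.5 182.8] bottom [322.5 174. ] mm20: [ -0.0028 -11.566 ]
[136.1  54.1] [109, 24, 44, 53, 1088] [0.6452 0.0754]
[200.   80.1] [169, 55, 52, 56, 1015] [ 0.6455 -0.0025]
to {10: [-0.0, -0.2232, -0.1205], 25: [-0.0, -0.1485, -0.0807], 50: [-0.0, -0.0738, -0.0407], 100: [0.0, 0.0009, -0.0008]}
```

View pics/w13c.png

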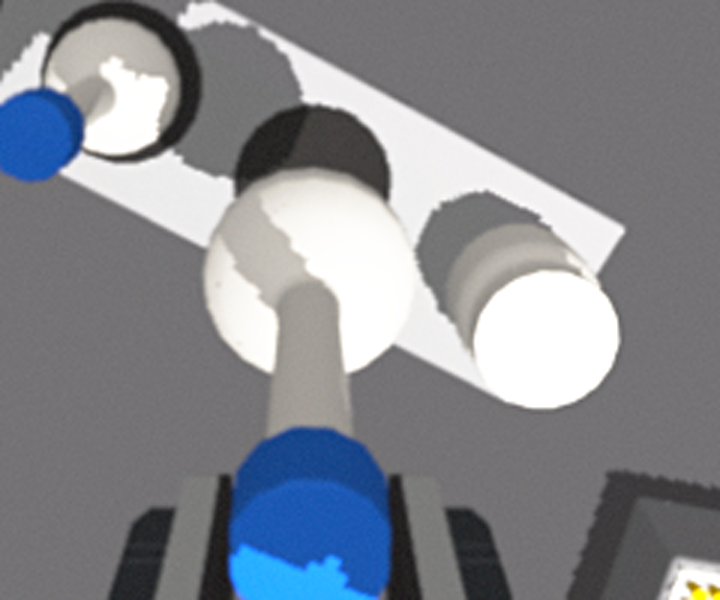

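The held bulb at (323,181) is as expected. I'll descend onto the last pad.

Request:
carry_out --increments '[0.01,0.0005,0,0,21,0.026,0.0005,0,0,21,0.048,0.0005,0,0,21,0.068,0.0005,0,0,21,0.085,0.0005,0,0,21,0.095,0.0005,0,0,21,0.1,0.0005,0,0,21,0.1,0.0005,0,0,21]'

```text
time: 25.15
ee_pos: [0.6257, -0.1643, 0.158]
eef_rot: [[-0.001, 0.392, -0.92], [0.0, -0.92, -0.392], [-1.0, -0.001, 0.001]]
ft_force: [0.4, 0.1, -1.8]
grip_width: 0.0235
```

Request:
carry_out --increments '[0,0,0,0,21,0,0,0,0,21]'

```text
time: 25.32
ee_pos: [0.6265, -0.1646, 0.1601]
eef_rot: [[0.002, 0.392, -0.92], [-0.001, -0.92, -0.392], [-1.0, 0.001, -0.001]]
ft_force: [0.4, -0.0, -1.9]
grip_width: 0.0236
```

Request:
carry_out --increments '[0.003,0,0,0,21,0.006,0,0,0,21,0.009,0,0,0,21,0.0105,0,0,0,21,0.0115,0,0,0,21,0.0122,0,0,0,21,0.0122,0,0,0,21]'

```text
time: 25.9
ee_pos: [0.6267, -0.1647, 0.1481]
eef_rot: [[0.002, 0.392, -0.92], [-0.001, -0.92, -0.392], [-1.0, 0.002, -0.002]]
ft_force: [-0.6, -0.1, 7.6]
grip_width: 0.0235
```

In contact at 7.6 N, so I'll release, rise and back off.

Request:
carry_out --increments '[-0.0006,0,0,0,21,-0.0006,0,0,0,60,-0.0006,0,0,0,60,-0.0006,0,0,0,60,-0.0006,0,0,0,60,-0.0006,0,0,0,60]'

```text
time: 26.4
ee_pos: [0.6261, -0.1645, 0.1471]
eef_rot: [[-0.0, 0.392, -0.92], [0.0, -0.92, -0.392], [-1.0, -0.0, 0.0]]
ft_force: [0.6, -0.4, 0.1]
grip_width: 0.0516
```

Request:
carry_out --increments '[-0.01,0,0,0,60,-0.03,0,0,0,60,-0.06,0,0,0,60,-0.09,0,0,0,60,-0.115,0,0,0,60,-0.13,0,0,0,60,-0.14,0,0,0,60,-0.14,0,0,0,60]'

```text
time: 27.07
ee_pos: [0.6265, -0.1647, 0.2899]
eef_rot: [[0.003, 0.392, -0.92], [-0.001, -0.92, -0.392], [-1.0, 0.002, -0.003]]
ft_force: [-0.7, 0.9, 0.6]
grip_width: 0.0511
```

Request:
carry_out --increments '[0,0,0.01,0,60,0,0,0.03,0,60,0,0,0.06,0,60,0,0,0.09,0,60,0,0,0.115,0,60,0,0,0.13,0,60,0,0,0.13,0,60,0,0,0.13,0,60]'

```text
time: 27.73
ee_pos: [0.5062, -0.2156, 0.2868]
eef_rot: [[-0.001, 0.391, -0.92], [0.0, -0.92, -0.391], [-1.0, -0.001, 0.0]]
ft_force: [1.4, 0.3, 1.1]
grip_width: 0.0512
```

```bash
python3 look.py w14 .1|head -1; python3 - <<'E'
from h import *
for n in("scene","side"):
    im=robot.get_image(n)[:,:,::-1];cv2.imwrite(f"pics/{n}F.png",im)
    cr={"scene":im[120:300,160:430],"side":im[100:280,190:400]}[n]
    cv2.imwrite(f"pics/{n}Fc.png",cv2.resize(cr,None,fx=2.9,fy=2.9,interpolation=cv2.INTER_CUBIC))
    rgb=im[:,:,::-1].copy()
    print(n,[(c.round(1).tolist(),int(s[4])) for c,s in blobs(rgb,*BL,40)])
    for q,h in (((.6488,.0889),.09),((.6414,.0046),.11),((.634,-.0798),.14),((.6266,-.1642),.17)):print(proj(n,(*q,.008+h-.01))[0].round(1))
E
```

```text
27.7333 [ 0.5062 -0.2156  0.2868] 0.05116852026758248 [1.4478 0.2586 1.0792]
scene [([476.4, 39.0], 876), ([503.7, 29.6], 77), ([508.0, 48.5], 64), ([500.0, 63.0], 66), ([371.0, 125.9], 88), ([461.5, 151.3], 1664), ([419.3, 137.8], 80), ([428.8, 182.4], 101), ([226.7, 208.7], 194), ([272.6, 210.1], 159), ([313.5, 211.2], 124), ([353.3, 209.5], 97), ([297.5, 363.3], 133)]
[352.9 209.7]
[314.4 211.6]
[272.6 210.3]
[226.7 208.7]
side [([335.1, 108.5], 119), ([312.4, 133.7], 115), ([289.0, 160.7], 109), ([261.3, 186.6], 110), ([197.3, 231.2], 166), ([214.5, 255.7], 201), ([317.0, 273.2], 205), ([238.2, 287.7], 234), ([183.9, 366.2], 4007)]
[260.9 186.7]
[287.3 161.5]
[311.6 134.4]
[334.2 109. ]
```

View pics/sceneFc.png

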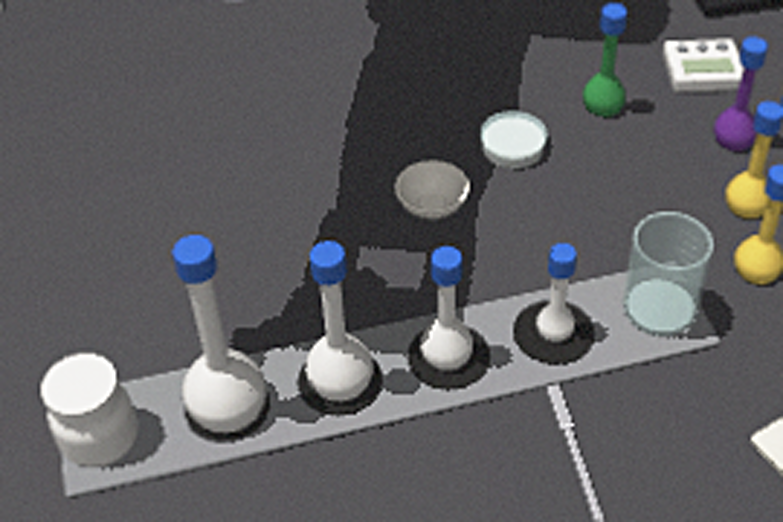

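View pics/sideFc.png

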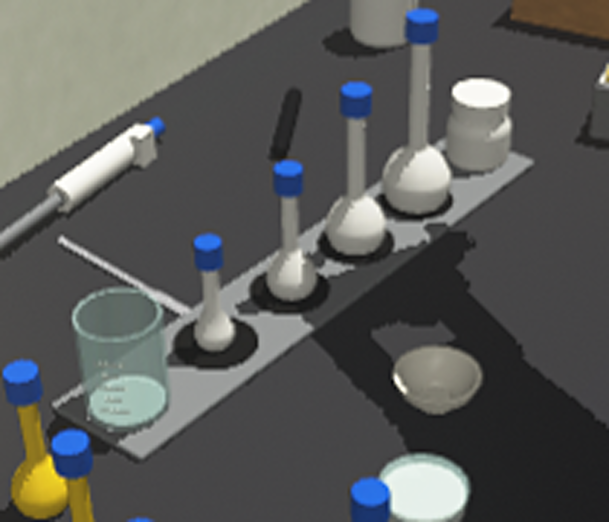

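View pics/w14.png

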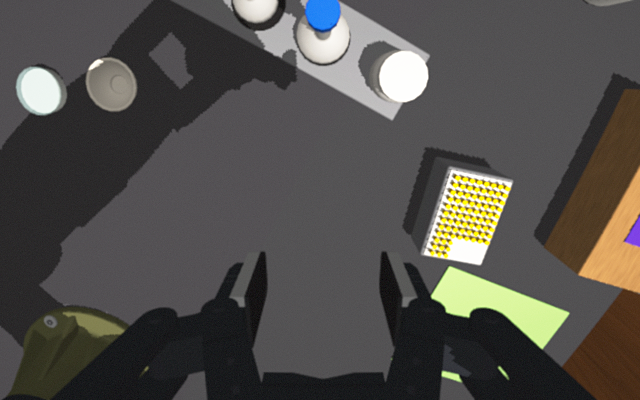

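All four flasks stand upright in order. The caps are within about 1 px (scene) and 2 px (side) of where a perfect placement would put them, and the gripper is clear. I'm handing it in.

```bash
python3 -c "
from workcell import robot
print(robot.read_state()['dq']);print(robot.sign_off())"
```

```text
[ 0.16776179  0.08672991 -0.16010137 -0.03196336  0.06460558 -0.08077706]
the job is handed in; nothing more can be done
None
```

The four white flasks now stand on the pads in order of size. From the beaker end they run flask_10, flask_25, flask_50, flask_100, with the largest next to the jar. Each was lowered until the pad carried it, at 8–10 N on the wrist, and only then released. I handed the job in at about 28 s.

**Last checks:** All four flasks are upright in the scene and side views. Their caps match the positions for centred flasks to within about 1 px in the scene view. In the side view they match to within about 2 px, roughly 2 mm, with flask_25 the farthest off. The beaker and jar look unmoved, the coloured flasks were not touched, and the gripper was clear and empty.

**Disagreements:** The scene and side cameras differed by 2–5 mm in position, so I averaged them. The wrist view matched those averages to about 2 mm for three flasks, but the check on flask_25 was only by eye because its cap was partly shaded. No check failed.

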